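Photograph a flap disc: push it home, half-press, then shoot

TASK

Push the flap disc that lies out on the open bench along the bench until it lies flat and fully home in the V-shaped stop under the inspection camera. Then take its picture with the large shutter key on the release box: press the key gently down to its first click and hold it there for a good second so the camera can focus, then press it fully down, and let it go. Do not shoot before the disc is home, leave the small lamp button alone, leave the disc home, and do not shift the tape measure, blue tin, bolt or wrench.

Things in the scene. Friction and masses are not known exactly. Their poses are not given: they have to be found in the camera images.
- flap_disc: orange flap (grinding) disc lying flat on the bench, 115 mm across (radius 55 to 57, not quite round), 16 mm thick, about 0.18 kg, loose; too wide to grasp, its centre hole is not usable, so push it at its rim. (Another orange disc, fixed, lies in the far right corner by the aerosol: ignore it.) Origin at the centre of its underside. It starts either left or right of the camera stand, and the release box is then on the other side
- camera_stand: inspection camera on a column with a V-shaped stop of two steel bars in front, fixed to the bench. Origin: on the bench where the disc's centre is when it touches both bars. +x points from there into the V towards the column, so the V is open to -x, roughly to the robot. A base 150 mm wide lies behind the V at x = 85 to 260 mm; the column is at x = 205 mm, 306 mm high
- v_corner (a point): inner corner of the V on the bench, 79 mm along the stand's x from its origin. The inner faces of the two bars meet here at a right angle and run back at 45 degrees to x, ending at (9, 71) and (9, -71) mm in the stand's frame. Bars 22 mm high, 12 mm thick, 100 mm long
- camera_head (a point): centre of the camera's grey head, 130 mm along the stand's x, 235 mm above the bench; with its lens it fills x = 75 to 170 mm, above z = 160 mm, 85 mm wide, looking down at the disc's place
- release_box: grey box 85 (its x) x 130 (its y) x 40 mm high, fixed to the bench; carries the shutter key (large round steel key) at local (0, 28) mm and the lamp button (small round steel button) at local (0, -38) mm. Origin at the centre of its underside
- key_top (a point): centre of the top face of the shutter key: a round steel key 34 mm in diameter, its top 57 mm above the bench when untouched, standing 17 mm proud of the box. It is pressed straight down and springs back. It has two stages: the first 5 mm take 1.5 rising to 3 N and end at the first click, a clear stop; only above 9 N does it go on, 4 mm more, 13 N at the bottom, where it stops hard
- shutter_key (a joint): first stage of the shutter key in m: 0 untouched, 0.005 at the first click
- shutter_core (a joint): second stage of the shutter key in m: 0 until the key is pushed past the first click, 0.004 fully pressed
- lamp_button (a joint): small round steel lamp button, 14 mm in diameter in a 30 mm collar, top 16 mm above the box, 66 mm from the shutter key; value in m, 0 untouched, 0.004 pressed. Leave it alone
- tape_measure: yellow tape measure standing on the bench, 35 (its x) x 80 (its y) x 69 mm high, loose; origin at the centre of its underside. Leave where it is
- blue_can: open blue tin, 69 mm in diameter, 87 mm high, standing loose; origin at the centre of its underside. Leave where it is. It or the tape measure may stand in the disc's straight way to the camera
- bolt_3: carriage bolt lying near the front edge of the bench, 110 mm long (its y), 21 mm wide and high; origin at the centre of its underside. Leave where it is
- wrench_1: combination wrench lying left of the camera stand, 201 mm long (its x), 34 mm wide, 7 mm thick; origin at the centre of its underside. Leave where it is
Things that resemble listed ones, but are neither listed nor needed, are in the scene too. What is shaped like the flap_disc but yellow is not meant.

How it is judged:
By the outcome, as a careful person would: the job done as asked, in the order asked, and still so for the second after the job is handed in, with the robot touching nothing.
It also fails if it takes over 72 s, if anything falls off the work surface, if the arm or the gripper's body presses on something with over 40 N, if the wrist force passes 120 N, or if a joint passes its speed limit or range.

ROBOT

A 6-joint arm with a two-finger parallel gripper is mounted at the origin on a cart in front of the work surface, level with it; the furniture and walls round the work are solid. World frame = base frame: x ahead of the robot, y to its left, z up, the work surface at z = 0. Lengths are in m, angles in rad, forces in N, time in s.
With the tool pointing down it reaches from about 0.325 to 0.85 m from the base axis. Payload 4.4 kg.
Tool frame: the origin (TCP) lies at the very end of the fingers, on their centre line; the grasp point (between the pads) lies 19 mm behind it (bot.hold_point_z is the distance from the TCP to the grasp point, in m); z points along the fingers, x is the direction in which the jaws open and shut, and the axes are right-handed (so a half turn about z gives the same grasp; the last joint's range is limited). The gripper opens to 94 mm and grips with 3 to 60 N. Pads are 16 mm wide; open, the fingers measure 119 mm over their backs; the gripper's body (75 mm by 177 mm) begins 78 mm behind the grasp point.
Start: joints at [-0.15, 0.207, 1.542, -0, 1.393, -0.15], TCP at [0.575, -0, 0.205] pointing down, gripper open.
Joint ranges: [-2.73, 2.73], [-0.86, 2.22], [0.23, 2.46], [-1.11, 4.25], [0.08, 2.63], [-2.82, 2.82]. Speed limits (rad/s): [2.79, 2.79, 3.14, 3.14, 3.14, 3.14].

INTERFACE

Orientations are given as a 3x3 rotation matrix whose columns are the frame's x, y, z axes.
In Python, from workcell import bot gives the robot as it stands.
- The arm moves only by the tool servo_tool, never from a script. Its argument "increments" is a list of rows, each a list of 7 numbers: the turn, a rotation vector about the world's x, y, z in degrees, then the shift along the world's x, y, z in cm, then the finger opening in cm, from 0 to 9.4. A call has 1 to 10 rows; each row is the pose to reach, as a shift and turn from the pose commanded when the call began; what a row does not reach only later rows make up. A row lasts 1/12 s, in which the tool goes at most 41.7 mm and 7.16 degrees, less where a joint would pass 70% of its speed; a pose out of reach is approached as far as the arm can. A call with a gripper value outside its range is refused whole. The fingers move at their own pace and stop on an object; the grip force is fixed at half the most. Time passes only in rows, so rows that repeat a pose let the fingers close. It gives the time, the measured TCP pose, the force and the opening at its end, in the units of the state.
- bot.read_state(): the state, without advancing time (a new reading comes with each control period).
- bot.read_camera(name): name is "scene" or "side" or "wrist"; returns a dict with "img" (384x512x3 uint8, red, green, blue), "depth" (384x512 float32, m along the optical axis (not along the pixel's ray), 0 where there is no reading), "camera_matrix" (3x3 intrinsics, pixels), "world_to_cam" (4x4, takes a point from world to camera coordinates); the wrist camera has in their place "hand_eye" (4x4, takes a point from camera to tool coordinates, whose origin is the TCP and whose axes are the tool frame's). Camera axes: x right, y down, z forward; pixel columns grow to the right and rows downward; lengths in m; the calibration is good to about 2 mm. A picture is of the moment at which its call begins: read the wrist's pose just before it.
- bot.finish_job(): hands the job in, once; it reports no verdict.
The state is a dict: "t": time; "joint_positions": joint angles; "qvel": joint speeds; "effort": joint torques, N m; "ee_pos": TCP position; "tcp_rot": TCP orientation; "contact_force": force on the tool from outside, world axes, zero at the start; "wrist_torque": the same for the moment, N m; "width": finger opening in m.
Only numpy, scipy, OpenCV 4.12 (cv2) and the standard library are available. Lean on these libraries where they do the work, as an engineer would, in place of code of your own. Each camera call takes 0.05 s, during which the arm holds its last target.

## Working session

There is one attempt and no reset: what is moved stays moved. The work goes in short steps, Python scripts to look and compute and a tool call to move; the robot and the scene stay as the last step left them, time stands still between calls to the robot, and variables do not carry over. Pictures are saved under pics/ and viewed, and the job is handed in when it is done.

Besides the shell and the picture viewer there is one more tool, called as a command line: name --pt "numbers of a row" for each row, then --argument value for the rest. servo_tool: Moves the arm, as the interface text tells. Its arguments: {"type":"object","properties":{"increments":{"type":"array","items":{"type":"array","items":{"type":"number"}}}},"required":["increments"]}

```bash
ls; mkdir -p pics
cat > h.py <<'E'
import numpy as np,cv2
from workcell import bot
def snap(n,f):
    c=bot.read_camera(n); cv2.imwrite(f'pics/{f}.png',cv2.cvtColor(c['img'],cv2.COLOR_RGB2BGR)); return c
def world(c):
    return np.linalg.inv(c['world_to_cam'])
def ray(c,u,v,z):
    M=world(c);K=c['camera_matrix'];d=M[:3,:3]@np.linalg.solve(K,[u,v,1.]);o=M[:3,3]
    return o+d*(z-o[2])/d[2]
def cloud(c):
    M=world(c);K=c['camera_matrix'];h,w=c['depth'].shape
    u,v=np.meshgrid(np.arange(w),np.arange(h));d=c['depth']
    p=np.stack([(u-K[0,2])/K[0,0]*d,(v-K[1,2])/K[1,1]*d,d],-1)
    return p@M[:3,:3].T+M[:3,3]
E
python3 - <<'E'
from h import *
for n in ['scene','side']:
    c=snap(n,n+'0'); np.savez(n+'0.npz',**c); print(n,world(c).round(3).tolist(),c['camera_matrix'].round(1).tolist())
s=bot.read_state();print(s)
E
```

```text
pics
scene [[-0.921, -0.3, 0.248, 0.306], [-0.389, 0.7, -0.599, 0.75], [0.006, -0.648, -0.761, 0.978], [0.0, 0.0, 0.0, 1.0]] [[362.5, 0.0, 255.3], [0.0, 362.5, 196.3], [0.0, 0.0, 1.0]]
side [[0.861, -0.357, 0.362, 0.18], [-0.509, -0.599, 0.618, -0.568], [-0.004, -0.716, -0.698, 0.894], [0.0, 0.0, 0.0, 1.0]] [[395.6, 0.0, 253.0], [0.0, 395.6, 190.8], [0.0, 0.0, 1.0]]
{'t': 0.1, 'joint_positions': array([-1.50496306e-01,  2.07325401e-01,  1.54275608e+00, -2.34028932e-05,
        1.39352169e+00, -1.50538810e-01]), 'qvel': array([-0.00148675, -0.00102334, -0.00167339,  0.00050361,  0.00028701,
       -0.00019997]), 'effort': array([-3.50521914e-04, -3.71862960e+01, -2.82294059e+01,  7.01280241e-02,
        3.11360427e-02, -6.17781598e-05]), 'ee_pos': array([5.74287981e-01, 9.08170386e-05, 2.04438353e-01]), 'tcp_rot': array([[ 9.99998016e-01,  4.63770514e-05, -1.99124554e-03],
       [ 4.69320207e-05, -9.99999960e-01,  2.78658764e-04],
       [-1.99123253e-03, -2.78751665e-04, -9.99997979e-01]]), 'contact_force': array([0.06293333, 0.43632465, 0.37965857]), 'wrist_torque': array([ 0.01291031,  0.00090974, -0.01356456]), 'width': 0.09420306339469238}
```

View pics/scene0.png

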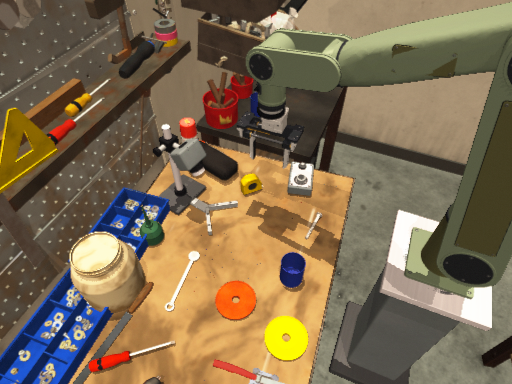

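View pics/side0.png

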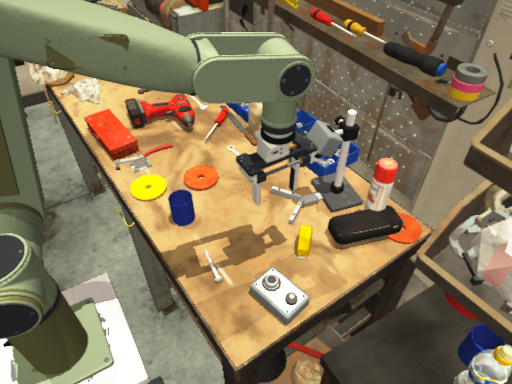

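The scene view shows the loose orange disc at (236,300) with the yellow disc, which is not meant, at (286,338). The V stop is at (210,212), tin (292,270), tape (250,184), release box (300,180), bolt (313,222) and wrench (183,280). In the side view the loose orange disc is at (201,178), and the fixed orange one at (405,228) by the aerosol is to be ignored.

```bash
cat > m.py <<'E'
from h import *
def disc(c,box=None,z=0.016):
    hsv=cv2.cvtColor(c['img'],cv2.COLOR_RGB2HSV)
    m=cv2.inRange(hsv,(4,190,150),(16,255,255))
    if box is not None:
        k=np.zeros_like(m);k[box[1]:box[3],box[0]:box[2]]=255;m&=k
    cs,_=cv2.findContours(m,cv2.RETR_EXTERNAL,cv2.CHAIN_APPROX_NONE)
    out=[]
    for q in cs:
        if cv2.contourArea(q)<200: continue
        p=np.array([ray(c,*a[0],z)[:2] for a in cv2.convexHull(q)],np.float32)
        out.append((cv2.minEnclosingCircle(p),cv2.boundingRect(q)))
    return out
E
python3 - <<'E'
from m import *
for n in ['scene','side']:
    c=dict(np.load(n+'0.npz'))
    for d in disc(c): print(n,d)
    P=cloud(c); z=P[...,2]
    # heightmap topview, x 0.2..0.95 up, y -0.5..0.6 ; 2mm
    top=np.zeros((400,560,3),np.uint8); hm=np.full((400,560),-1.)
    for (x,y,zz),col in zip(P.reshape(-1,3),c['img'].reshape(-1,3)):
        if not(-.03<zz<.12): continue
        i=int((0.95-x)/.002);j=int((0.55-y)/.002)
        if 0<=i<400 and 0<=j<560 and zz>hm[i,j]: hm[i,j]=zz;top[i,j]=col[::-1]
    cv2.imwrite(f'pics/top_{n}.png',cv2.morphologyEx(top,cv2.MORPH_CLOSE,np.ones((3,3))))
    b=(hm*1000).clip(0,100)*2.5
    cv2.imwrite(f'pics/hm_{n}.png',cv2.applyColorMap(cv2.dilate(b.astype(np.uint8),np.ones((2,2))),cv2.COLORMAP_JET))
E
```

```text
scene (((0.5239726305007935, 0.3645560145378113), 0.05815168470144272), (215, 281, 41, 39))
side (((0.9273281097412109, -0.1413254588842392), 0.05895358696579933), (388, 213, 34, 31))
side (((0.5227590799331665, 0.3541869521141052), 0.060339368879795074), (184, 165, 34, 25))
side (((0.34577298164367676, 0.7728806734085083), 0.14794835448265076), (85, 109, 52, 44))
```

View pics/top_scene.png

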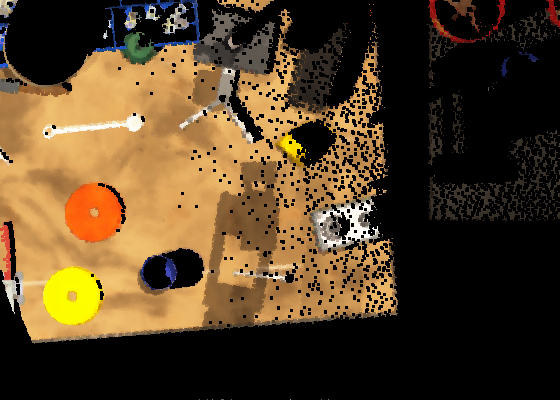

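View pics/top_side.png

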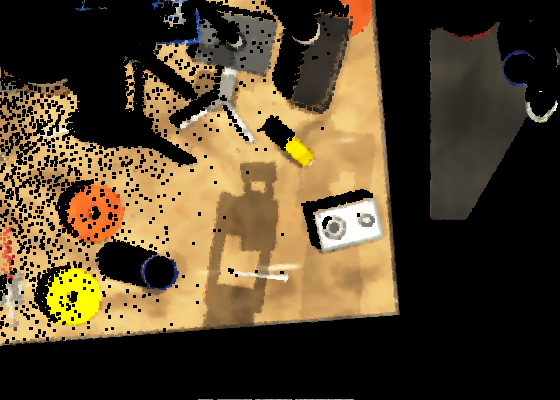

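```bash
cat > g.py <<'E'
from m import *
Ps=[];Cs=[]
for n in ['scene','side']:
    c=dict(np.load(n+'0.npz'));P=cloud(c).reshape(-1,3);hsv=cv2.cvtColor(c['img'],cv2.COLOR_RGB2HSV).reshape(-1,3)
    x,y,z=P.T
    def sel(x0,x1,y0,y1,z0,z1): return (x>x0)&(x<x1)&(y>y0)&(y<y1)&(z>z0)&(z<z1)
    b=sel(.6,.8,-.1,.5,-.005,.005); print(n,'bench z',np.median(z[b]))
    # V bars
    m=sel(.65,.76,.03,.2,.017,.027); V=P[m][:,:2]; print('V pts',m.sum(), 'z',np.median(z[m]))
    np.save(f'V_{n}.npy',V)
    m=sel(.44,.6,.28,.44,.010,.024)&(hsv[:,0]<18)&(hsv[:,1]>170); print('disc',m.sum(),cv2.minEnclosingCircle(P[m][:,:2].astype(np.float32)),np.median(z[m]))
    m=sel(.35,.46,.17,.29,.075,.095); print('tin top',m.sum(),cv2.minEnclosingCircle(P[m][:,:2].astype(np.float32)))
    m=sel(.58,.72,-.1,.03,.05,.08); print('tape',m.sum(),cv2.minAreaRect(P[m][:,:2].astype(np.float32)))
    m=sel(.4,.6,-.25,-.05,.035,.046); print('box',m.sum(),cv2.minAreaRect(P[m][:,:2].astype(np.float32)))
    m=sel(.4,.6,-.25,-.05,.0525,.062); 
    Q=P[m][:,:2].astype(np.float32); print('proud',m.sum())
    for ctr,t in (((.496,-.116),'key'),((.51,-.18),'lamp')):
        k=np.linalg.norm(Q-ctr,axis=1)<.03
        if k.sum()>5: print(t,k.sum(),Q[k].mean(0),cv2.minEnclosingCircle(Q[k]),np.median(z[m][k]))
    m=sel(.37,.43,-.05,.1,.008,.03); print('bolt',m.sum(),cv2.minAreaRect(P[m][:,:2].astype(np.float32)))
E
python3 g.py
python3 - <<'E'
from h import *
c=cv2.imread('pics/scene0.png');cv2.imwrite('pics/cropV.png',cv2.resize(c[120:330,140:340],None,fx=3,fy=2.8,interpolation=3))
E
```

```text
scene bench z 0.001323974305989184
V pts 196 z 0.023000138173736195
disc 1154 ((0.5228593945503235, 0.36237478256225586), 0.05776512250304222) 0.014582531783207009
tin top 140 ((0.4048495292663574, 0.2321518510580063), 0.03554920107126236)
tape 156 ((0.6521379351615906, -0.03699440509080887), (0.06275273859500885, 0.03471123427152634), 43.4847297668457)
box 479 ((0.499582439661026, -0.144198477268219), (0.08432721346616745, 0.13186578452587128), 13.68722152709961)
proud 85
key 58 [ 0.49314767 -0.1153218 ] ((0.49314022064208984, -0.11705926805734634), 0.017095234245061874) 0.05838734765370496
lamp 27 [ 0.5083932  -0.17996867] ((0.50873202085495, -0.1808253675699234), 0.014297790825366974) 0.055126365506823594
bolt 86 ((0.39539748430252075, 0.031043600291013718), (0.10579855740070343, 0.015592553652822971), 86.27710723876953)
side bench z 0.0006143533455086336
V pts 225 z 0.022005471504196406
disc 589 ((0.524921715259552, 0.3624041676521301), 0.058340657502412796) 0.013900549192278011
tin top 159 ((0.4082949161529541, 0.23068767786026), 0.03781695291399956)
tape 217 ((0.6519297957420349, -0.04354814067482948), (0.05184999853372574, 0.0342276431620121), 47.254364013671875)
box 1280 ((0.501598596572876, -0.14645057916641235), (0.08544599264860153, 0.12965305149555206), 14.100826263427734)
proud 182
key 126 [ 0.4948872 -0.1202503] ((0.49529123306274414, -0.11875233054161072), 0.01645025983452797) 0.05707497216431695
lamp 56 [ 0.5102348  -0.18525529] ((0.5100886821746826, -0.18429389595985413), 0.014035224914550781) 0.054064811015669845
bolt 130 ((0.3966962993144989, 0.028315603733062744), (0.10902062803506851, 0.01910989359021187), 86.94058990478516)
```

View pics/cropV.png

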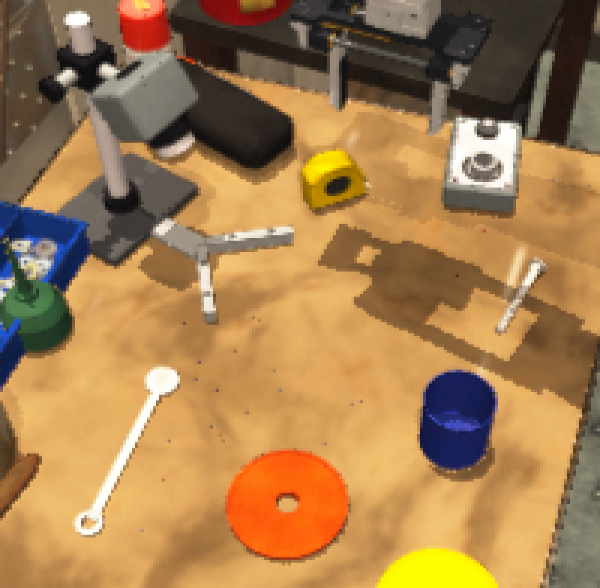

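The enlarged crop shows the loose orange disc at crop (288,503), lying flat in the open with the tin to its right, and the V at (205,250). Next I'll fit the V.

Run:
```python
from h import *
from scipy.optimize import least_squares
for n in ['scene','side']:
    V=np.load(f'V_{n}.npy')
    # model: centre lines of bars, 6 mm outside inner faces; origin (ox,oy), th
    def loc(p,V):
        c,s=np.cos(p[2]),np.sin(p[2]);d=V-p[:2];return np.c_[d@[c,s],d@[-s,c]]
    def res(p,V):
        L=loc(p,V); # left bar: inner face x+y=79; mid x+y=79+6*sqrt2
        a=(L[:,0]+L[:,1]-.079)/2**.5-.006; b=(L[:,0]-L[:,1]-.079)/2**.5-.006
        r=np.where(L[:,1]>0,a,b); return r
    p0=[.67,.125,-.2]
    K=V
    for it in range(4):
        f=least_squares(res,p0,args=(K,),loss='soft_l1',f_scale=.004);p0=f.x
        L=loc(p0,V);K=V[(abs(res(p0,V))<.009)&(L[:,0]<.09)]
    L=loc(p0,K); r=res(p0,K)
    print(n,p0,np.degrees(p0[2]),len(K),'rms',r.std(),'x range',L[:,0].min(),L[:,0].max(),'y',L[:,1].min(),L[:,1].max(),'perp',np.percentile(r[L[:,1]>0],[2,98]),np.percentile(r[L[:,1]<0],[2,98]))
```

```text
scene [ 0.66572493  0.12155957 -0.19616999] -11.239712322145655 196 rms 0.003677691328101782 x range 0.011361214796035858 0.08660205427198771 y -0.07612643942518783 0.0773241375762698 perp [-0.00559515  0.0056501 ] [-0.00589445  0.00858502]
side [ 0.66695765  0.11775401 -0.20834876] -11.937504862166024 223 rms 0.00379159019231086 x range 0.01081047558255597 0.08958543792315576 y -0.07613290062156941 0.07602979760873287 perp [-0.00625343  0.00757799] [-0.00698423  0.00532772]
```

Run:
```python
from h import *
c=snap('wrist','wrist0');print(c['hand_eye'].round(3).tolist())
```

```text
[[1.0, -0.001, -0.0, -0.0], [0.001, 0.963, 0.269, -0.079], [0.0, -0.269, 0.963, -0.179], [0.0, 0.0, 0.0, 1.0]]
```

servo_tool --pt "0 0 2 -0.7 4 0 6" --pt "0 0 4 -1.4 8 0 6" --pt "0 0 6 -2.1 12 0 6" --pt "0 0 8 -2.8 16 0 6" --pt "0 0 10 -3.5 20 0 6" --pt "0 0 12 -4.2 24 0 6" --pt "0 0 14 -4.9 28 0 6" --pt "0 0 16 -5.6 32 0 6" --pt "0 0 18 -6.3 36 0 6" --pt "0 0 20 -7.0 40 0 6"

```text
t: 0.98
ee_pos: [0.504, 0.4018, 0.205]
tcp_rot: [[0.939, 0.344, -0.001], [0.344, -0.939, -0.0], [-0.001, 0.0, -1.0]]
contact_force: [1.3, 0.4, 0.5]
width: 0.0601
```

servo_tool --pt "0 0 0 -0.5 3 0 6" --pt "0 0 0 -0.5 3.1 -3.5 6" --pt "0 0 0 -0.5 3.1 -7 6" --pt "0 0 0 -0.5 3.1 -10 6" --pt "0 0 0 -0.5 3.1 -13 6" --pt "0 0 0 -0.5 3.1 -15.5 6" --pt "0 0 0 -0.5 3.1 -17.5 6" --pt "0 0 0 -0.5 3.1 -18.5 6" --pt "0 0 0 -0.5 3.1 -18.5 6"

```text
t: 1.73
ee_pos: [0.4975, 0.4293, 0.0167]
tcp_rot: [[0.94, 0.342, -0.006], [0.342, -0.94, -0.004], [-0.007, 0.002, -1.0]]
contact_force: [-0.2, -1.0, -0.3]
width: 0.0598
```

Run:
```python
from m import *
s=bot.read_state();print(s['ee_pos'],s['joint_positions'].round(2),s['contact_force'])
c=snap('wrist','wrist1');snap('scene','scene1')
T=np.eye(4);T[:3,:3]=s['tcp_rot'];T[:3,3]=s['ee_pos']
c['world_to_cam']=np.linalg.inv(T@c['hand_eye'])
for d in disc(c): print(d)
```

```text
[0.49749467 0.4293068  0.01673171] [ 0.58  0.58  1.45 -0.    1.12  0.23] [-0.17401039 -1.01511649 -0.3201253 ]
```

View pics/wrist1.png

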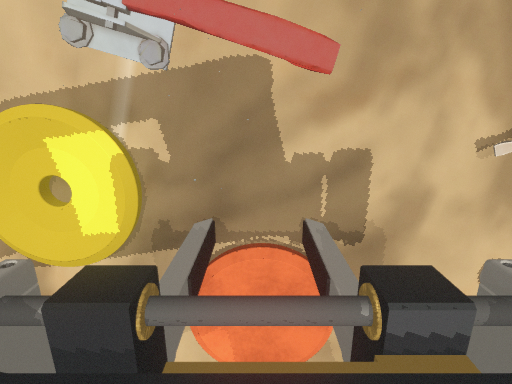

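View pics/scene1.png

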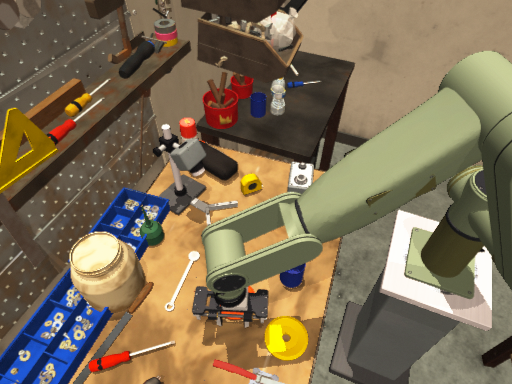

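The wrist view shows the orange disc (centre column ≈262) centred between the fingertips (207 and 313). The yellow disc is off to the side. Next I'll lower and push.

servo_tool --pt "0 0 0 0 0 -0.8 6" --pt "0 0 0 0 0 -1.1 6" --pt "0 0 0 0.3 -0.8 -1.1 6" --pt "0 0 0 0.6 -1.6 -1.1 6" --pt "0 0 0 0.9 -2.4 -1.1 6" --pt "0 0 0 1.2 -3.3 -1.1 6" --pt "0 0 0 1.6 -4.4 -1.1 6" --pt "0 0 0 2.0 -5.5 -1.1 6" --pt "0 0 0 2.4 -6.6 -1.1 6" --pt "0 0 0 2.8 -7.7 -1.1 6"

```text
t: 2.67
ee_pos: [0.5287, 0.3528, 0.0097]
tcp_rot: [[0.94, 0.341, 0.0], [0.341, -0.94, 0.0], [0.0, -0.0, -1.0]]
contact_force: [-0.6, 1.3, 0.8]
width: 0.0602
```

servo_tool --pt "0 0 0 0.4 -1.2 -0.3 6" --pt "0 0 0 0.9 -2.6 -0.3 6" --pt "0 0 0 1.4 -4.0 -0.3 6" --pt "0 0 0 1.9 -5.4 -0.3 6" --pt "0 0 0 2.4 -6.8 -0.3 6" --pt "0 0 0 2.9 -8.2 -0.3 6" --pt "0 0 0 3.3 -9.6 -0.3 6" --pt "0 0 0 3.7 -10.8 -0.3 6" --pt "0 0 0 4.1 -12 -0.3 6" --pt "0 0 0 4.1 -12 -0.3 6"

```text
t: 3.5
ee_pos: [0.572, 0.2326, 0.0085]
tcp_rot: [[0.94, 0.34, 0.005], [0.34, -0.94, 0.002], [0.005, 0.0, -1.0]]
contact_force: [0.4, 1.8, 2.6]
width: 0.0599
```

```bash
cat > look.py <<'E'
import sys
from m import *
t=sys.argv[1]
s=bot.read_state();print(s['ee_pos'],s['joint_positions'].round(2),s['contact_force'])
for n in ['scene','side']:
    c=snap(n,n+t)
    P=cloud(c).reshape(-1,3);hsv=cv2.cvtColor(c['img'],cv2.COLOR_RGB2HSV).reshape(-1,3)
    x,y,z=P.T
    m=(x>.4)&(x<.85)&(y>0)&(y<.45)&(z>.008)&(z<.024)&(hsv[:,0]<18)&(hsv[:,1]>170)
    if m.sum()>30:
        Q=P[m][:,:2].astype(np.float32);C,r=cv2.minEnclosingCircle(Q);d=np.array(C)-[.6663,.1197];th=np.radians(-11.6);
        print(n,m.sum(),np.round(C,4),round(r,4),'local mm',((d@[np.cos(th),np.sin(th)])*1000).round(1),((d@[-np.sin(th),np.cos(th)])*1000).round(1))
E
python3 look.py 2
```

```text
[0.57200776 0.23257217 0.00850606] [ 0.25  0.51  1.58  0.    1.05 -0.1 ] [0.41781419 1.84485706 2.59230133]
scene 311 [0.6598 0.3026] 0.1835 local mm -43.1 177.8
side 761 [0.5938 0.1814] 0.0585 local mm -83.4 45.9
```

View pics/scene2.png

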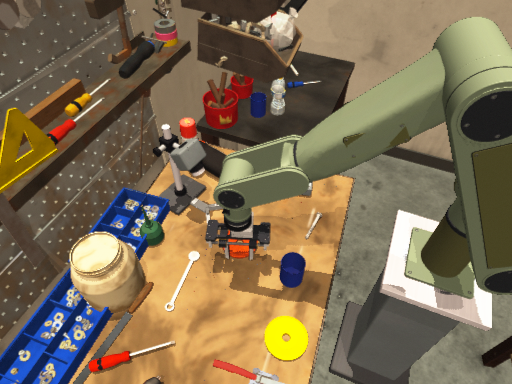

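View pics/side2.png

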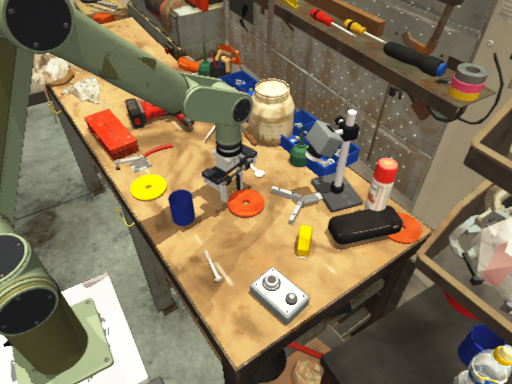

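The side view shows the disc at (246,203), cradled in front of the fingers and at about (.594,.181). I'll push about 5 cm more, up to the V's axis.

servo_tool --pt "0 0 0 0.3 -0.9 0 6" --pt "0 0 0 0.7 -2.0 0 6" --pt "0 0 0 1.1 -3.1 0 6" --pt "0 0 0 1.4 -4.1 0 6" --pt "0 0 0 1.6 -4.8 0 6" --pt "0 0 0 1.6 -4.8 0 6" --pt "0 0 0 1.3 -4.0 0 6" --pt "0 0 0 1.0 -3.0 0 6" --pt "0 0 0 0.7 -2.0 0 6" --pt "0 0 0 0.7 -2.0 0 6"

```text
t: 4.43
ee_pos: [0.5739, 0.216, 0.0054]
tcp_rot: [[0.939, 0.344, -0.003], [0.344, -0.939, -0.0], [-0.003, -0.001, -1.0]]
contact_force: [-0.2, 0.1, 0.3]
width: 0.0601
```

```bash
python3 look.py 3
```

```text
[0.57389583 0.21595968 0.00542221] [ 0.22  0.51  1.58  0.    1.05 -0.13] [-0.18141173  0.08151737  0.32156565]
scene 152 [0.6703 0.2685] 0.2017 local mm -26.0 146.6
side 799 [0.6087 0.1326] 0.0583 local mm -59.0 1.1
```

View pics/side3.png

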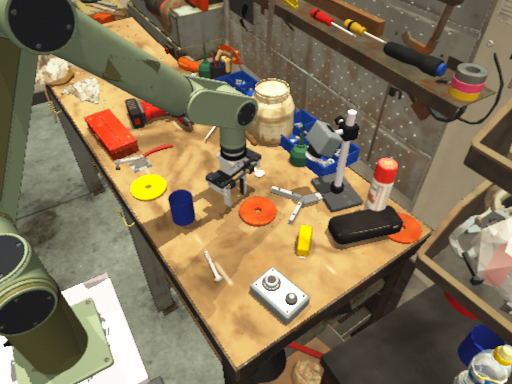

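The side view shows the disc at (257,211), local (-59, 1) mm, so it is on the V's axis. Next I'll swing the fingers round behind it without touching.

servo_tool --pt "0 0 5.8 -0.8 -0.4 0 6" --pt "0 0 11.7 -1.5 -0.8 0 6" --pt "0 0 17.5 -2.2 -1.4 0 6" --pt "0 0 23.4 -2.9 -2.0 0 6" --pt "0 0 29.2 -3.5 -2.6 0 6" --pt "0 0 35 -4.0 -3.3 0 6" --pt "0 0 40.9 -4.4 -4.0 0 6" --pt "0 0 46.7 -4.8 -4.8 0 6" --pt "0 0 52.6 -5.1 -5.7 0 6" --pt "0 0 58.4 -5.3 -6.5 0 6"

```text
t: 5.37
ee_pos: [0.5224, 0.1483, 0.0062]
tcp_rot: [[0.196, 0.981, -0.001], [0.981, -0.196, -0.001], [-0.001, -0.001, -1.0]]
contact_force: [0.7, -0.5, 0.4]
width: 0.0602
```

```bash
python3 look.py 4;python3 -c "
from h import *
print(bot.read_state()['tcp_rot'].round(3));snap('wrist','wrist4')"
```

```text
[0.52237452 0.14834625 0.00623245] [ 0.12  0.39  1.77 -0.    0.98 -1.26] [ 0.68180049 -0.5316208   0.39548656]
scene 537 [0.6724 0.2677] 0.2047 local mm -23.8 146.2
side 649 [0.6081 0.1338] 0.0579 local mm -59.8 2.1
[[ 0.202  0.979 -0.001]
 [ 0.979 -0.202 -0.001]
 [-0.001 -0.001 -1.   ]]
```

View pics/side4.png

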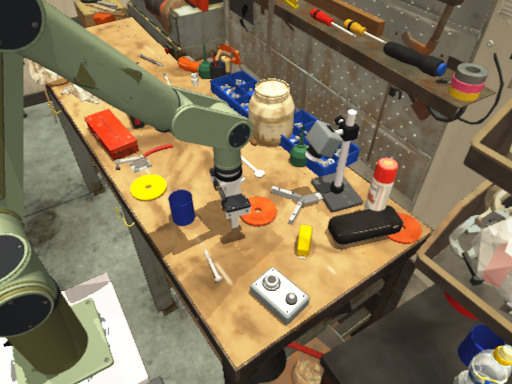

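servo_tool --pt "0 0 0 1 -0.2 0 6" --pt "0 0 0 2 -0.4 0 6" --pt "0 0 0 3 -0.6 0 6" --pt "0 0 0 4 -0.8 0 6" --pt "0 0 0 5 -1.0 0 6" --pt "0 0 0 6 -1.2 0 6" --pt "0 0 0 6.9 -1.4 0 6" --pt "0 0 0 7.6 -1.5 0 6" --pt "0 0 0 8.2 -1.6 0 6" --pt "0 0 0 8.2 -1.6 0 6"

```text
t: 6.35
ee_pos: [0.6068, 0.1326, 0.0066]
tcp_rot: [[0.202, 0.979, 0.002], [0.979, -0.202, -0.0], [0.0, 0.002, -1.0]]
contact_force: [0.5, -0.0, 0.4]
width: 0.06
```

```bash
python3 look.py 5
```

```text
[0.6068354  0.13256616 0.00660903] [ 0.08  0.52  1.57 -0.    1.05 -1.29] [ 5.27154511e-01 -1.81180489e-05  3.74326202e-01]
scene 299 [0.7028 0.2597] 0.2001 local mm 7.6 144.4
side 435 [0.6619 0.1164] 0.0558 local mm -3.6 -4.1
```

View pics/side5.png

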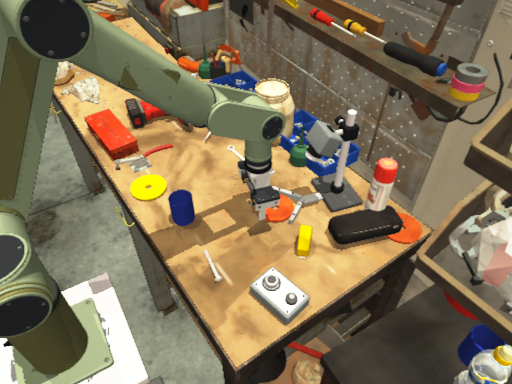

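Now the disc is almost home. I'll creep in and watch the force.

servo_tool --pt "0 0 0 0.1 0 0 6" --pt "0 0 0 0.2 0 0 6" --pt "0 0 0 0.3 0 0 6" --pt "0 0 0 0.4 -0.1 0 6" --pt "0 0 0 0.4 -0.1 0 6"

```text
t: 6.87
ee_pos: [0.6088, 0.132, 0.0064]
tcp_rot: [[0.201, 0.98, -0.0], [0.98, -0.201, -0.0], [-0.0, -0.0, -1.0]]
contact_force: [0.0, 0.3, 0.2]
width: 0.0605
```

servo_tool --pt "0 0 0 0.1 0 0 6" --pt "0 0 0 0.2 0 0 6" --pt "0 0 0 0.3 -0.1 0 6" --pt "0 0 0 0.3 -0.1 0 6"

```text
t: 7.2
ee_pos: [0.6124, 0.1309, 0.0065]
tcp_rot: [[0.201, 0.98, 0.001], [0.98, -0.201, -0.0], [0.0, 0.001, -1.0]]
contact_force: [-1.4, 0.3, -0.2]
width: 0.06
```

servo_tool --pt "0 0 0 0.1 0 0 6" --pt "0 0 0 0.2 0 0 6" --pt "0 0 0 0.2 0 0 6"

```text
t: 7.45
ee_pos: [0.6141, 0.131, 0.0064]
tcp_rot: [[0.201, 0.98, -0.0], [0.98, -0.201, 0.0], [-0.0, -0.0, -1.0]]
contact_force: [-2.3, 0.0, 0.1]
width: 0.06
```

servo_tool --pt "0 0 0 0.1 0 0 6" --pt "0 0 0 0.2 0 0 6" --pt "0 0 0 0.2 0 0 6"

```text
t: 7.7
ee_pos: [0.6148, 0.1312, 0.0061]
tcp_rot: [[0.201, 0.98, -0.003], [0.98, -0.201, 0.0], [-0.0, -0.003, -1.0]]
contact_force: [-4.2, 0.7, 1.4]
width: 0.0601
```

servo_tool --pt "0 0 0 0.1 0 0 6" --pt "0 0 0 0.2 0 0 6" --pt "0 0 0 0.3 -0.1 0 6" --pt "0 0 0 0.3 -0.1 0 6" --pt "0 0 0 0.3 -0.1 0 6"

```text
t: 8.12
ee_pos: [0.6155, 0.1311, 0.0059]
tcp_rot: [[0.201, 0.98, -0.008], [0.98, -0.201, 0.001], [-0.0, -0.008, -1.0]]
contact_force: [-8.9, 3.0, 5.4]
width: 0.0601
```

```bash
python3 look.py 6
python3 - <<'E'
import cv2
c=cv2.imread('pics/side6.png');cv2.imwrite('pics/crop6.png',cv2.resize(c[150:240,220:370],None,fx=5,fy=5,interpolation=3))
E
```

```text
[0.61545976 0.13106955 0.0058804 ] [ 0.07  0.54  1.54  0.    1.07 -1.3 ] [-8.92977585  3.01295963  5.42148631]
scene 280 [0.7039 0.2584] 0.199 local mm 8.9 143.4
side 397 [0.6677 0.1149] 0.0562 local mm 2.3 -4.4
```

View pics/crop6.png

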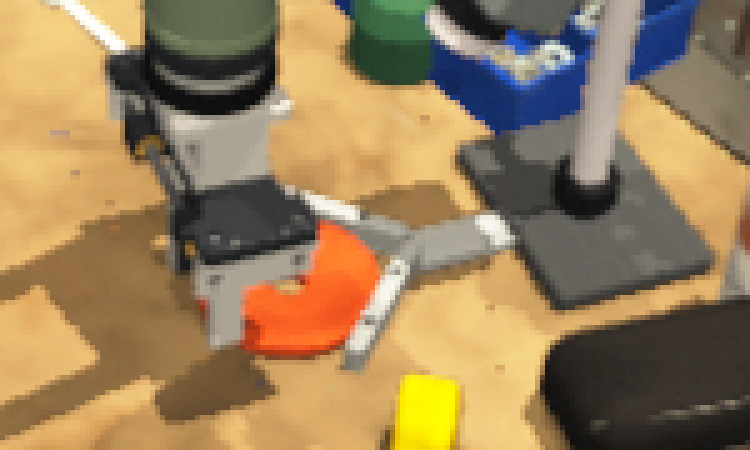

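Force is about 9 N, almost straight along the V axis, so both bars are carrying load. I'll back off and check.

servo_tool --pt "0 0 0 -0.5 0.1 0 6" --pt "0 0 0 -1.5 0.3 0 6" --pt "0 0 0 -3 0.6 0 6" --pt "0 0 0 -5 1 0 6" --pt "0 0 0 -7 1.4 2 6" --pt "0 0 0 -9 1.8 5 3" --pt "0 0 0 -11 0 9 0" --pt "0 0 0 -13 -4 12 0" --pt "0 0 0 -13.5 -8 12 0" --pt "0 0 0 -14 -12 12 0"

```text
t: 9.05
ee_pos: [0.4835, 0.0208, 0.1298]
tcp_rot: [[0.198, 0.98, 0.01], [0.98, -0.198, -0.002], [0.0, 0.011, -1.0]]
contact_force: [0.7, -0.5, -0.6]
width: 0.0303
```

```bash
python3 look.py 7
python3 - <<'E'
import cv2
for n,b in (('side',(150,250,230,370)),('scene',(170,260,150,270))):
    c=cv2.imread(f'pics/{n}7.png');cv2.imwrite(f'pics/crop7{n}.png',cv2.resize(c[b[0]:b[1],b[2]:b[3]],None,fx=5.5,fy=5.5,interpolation=3))
E
```

```text
[0.48350557 0.02075586 0.12980008] [-0.14  0.08  1.85 -0.    1.2  -1.51] [ 0.71232251 -0.4613065  -0.63756364]
scene 786 [0.7047 0.2567] 0.2001 local mm 10.1 142.0
side 688 [0.6672 0.1182] 0.0582 local mm 1.2 -1.3
```

View pics/crop7side.png

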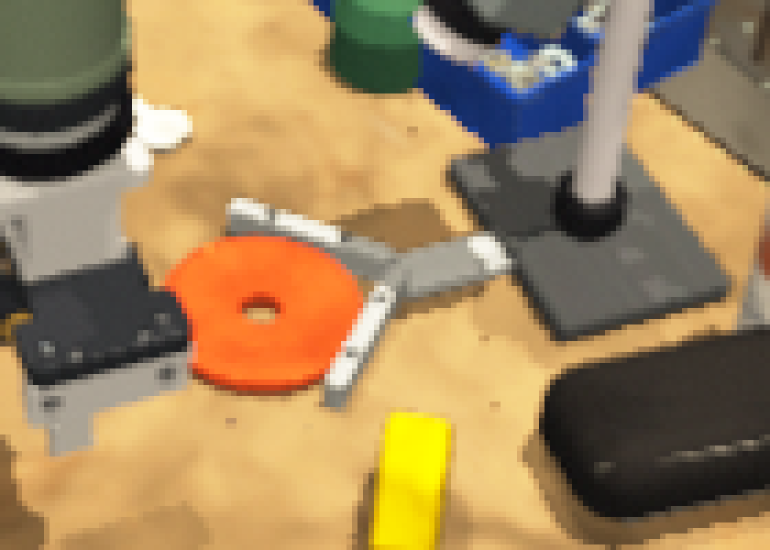

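View pics/crop7scene.png

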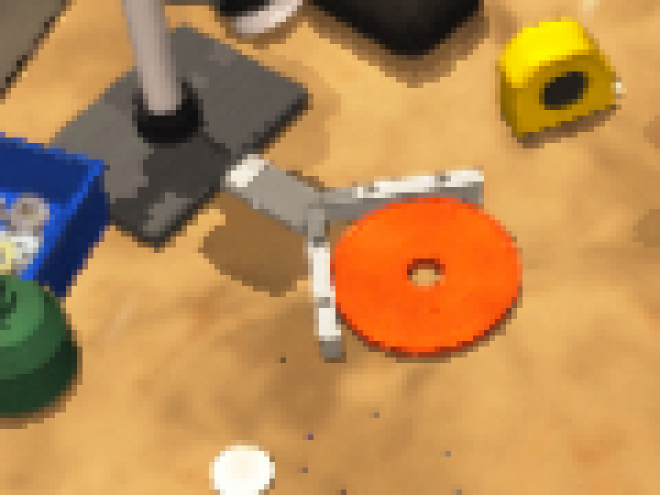

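```bash
cat > home.py <<'E'
from m import *
O={'scene':(.66572,.12156,-.196),'side':(.66696,.11775,-.2083)}
import sys
for n in O:
    c=snap(n,n+sys.argv[1]);P=cloud(c).reshape(-1,3);hsv=cv2.cvtColor(c['img'],cv2.COLOR_RGB2HSV).reshape(-1,3);x,y,z=P.T
    m=(np.hypot(x-.666,y-.12)<.08)&(z>.008)&(z<.024)&(hsv[:,0]<18)&(hsv[:,1]>170)
    C,r=cv2.minEnclosingCircle(P[m][:,:2].astype(np.float32));o=O[n];d=np.array(C)-o[:2];t=o[2]
    q=np.linalg.lstsq(np.c_[P[m][:,:2]-P[m][:,:2].mean(0),np.ones(m.sum())],z[m],rcond=None)[0]
    print(n,m.sum(),np.round(C,4),round(r,4),'local mm',np.round([d@[np.cos(t),np.sin(t)]*1000,d@[-np.sin(t),np.cos(t)]*1000],1),'tilt deg',np.degrees(np.hypot(*q[:2])).round(1),'z',q[2].round(4))
E
python3 home.py 8
python3 - <<'E'
from h import *
s=bot.read_state();print(s['ee_pos'],s['width'],s['contact_force'])
E
```

```text
scene 755 [0.6674 0.1199] 0.0584 local mm [ 2.  -1.3] tilt deg 0.1 z 0.0146
side 699 [0.6684 0.1178] 0.0582 local mm [1.4 0.4] tilt deg 0.3 z 0.0137
[0.48203999 0.02047681 0.12674993] 0.013866957974821313 [-0.53822982  0.54576969  0.12521101]
```

Both views put the disc within 1–2 mm of the V origin, seated deep and flat (tilt ≤0.3°). It is home, so I'll move to the key with closed fingers.

servo_tool --pt "0 0 0 0.2 -2 0 0" --pt "0 0 0 0.4 -5 0 0" --pt "0 0 0 0.8 -8 0 0" --pt "0 0 0 1.2 -11 0 0" --pt "0 0 0 1.2 -13 0 0" --pt "0 0 0 1.2 -13.8 -1 0" --pt "0 0 0 1.2 -13.8 -2.5 0" --pt "0 0 0 1.2 -13.8 -4 0" --pt "0 0 0 1.2 -13.8 -4 0" --pt "0 0 0 1.2 -13.8 -4 0"

```text
t: 10.08
ee_pos: [0.4919, -0.1143, 0.0842]
tcp_rot: [[0.199, 0.98, -0.003], [0.98, -0.199, 0.002], [0.001, -0.003, -1.0]]
contact_force: [-0.3, 0.2, 0.7]
width: 0.0007
```

Run:
```python
from m import *
s=bot.read_state();print(s['ee_pos'],s['width'],s['contact_force'],s['joint_positions'].round(2))
c=snap('side','side9');c2=snap('wrist','wrist9')
P=cloud(c).reshape(-1,3)
x,y,z=P.T;m=(np.hypot(x-.495,y+.118)<.03)&(z>.052)&(z<.062);print(m.sum(),np.median(z[m]))
cv2.imwrite('pics/crop9.png',cv2.resize(cv2.imread('pics/side9.png')[200:340,200:360],None,fx=4.5,fy=4.2,interpolation=3))
```

```text
[ 0.49185228 -0.11430646  0.08417255] 0.00073566426550389 [-0.26509909  0.21187279  0.68475083] [-0.4   0.2   1.82  0.    1.12 -1.77]
96 0.0569206760044203
```

View pics/crop9.png

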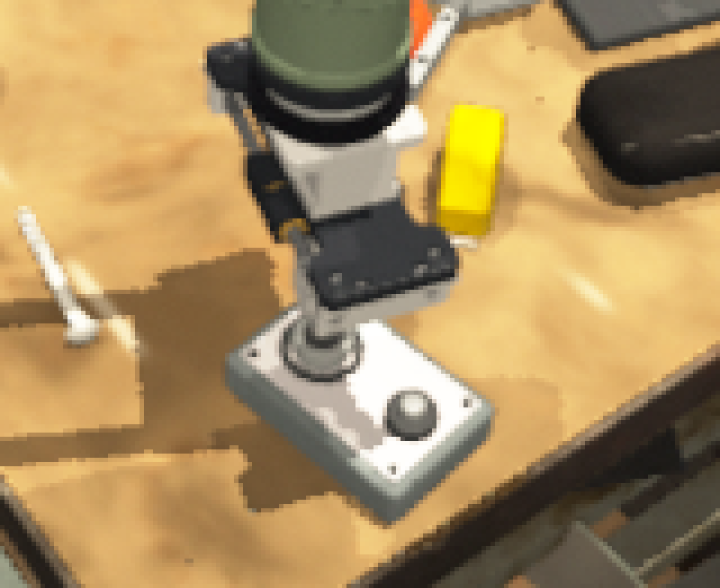

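View pics/wrist9.png

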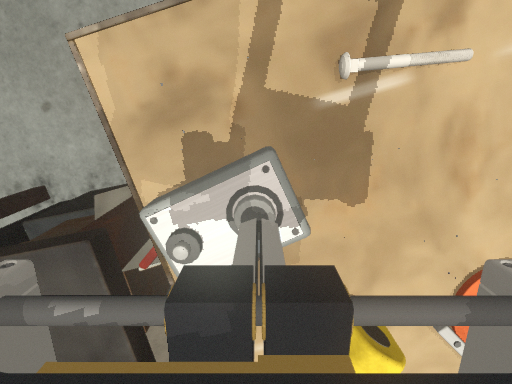

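The wrist and side views show the closed tips above the large key (wrist (258,205)). The lamp button at wrist (184,246) is clear. Next I'll centre and descend in small steps.

servo_tool --pt "0 0 0 0.3 -0.3 0 0" --pt "0 0 0 0.3 -0.3 -0.7 0" --pt "0 0 0 0.3 -0.3 -1.4 0" --pt "0 0 0 0.3 -0.3 -1.9 0" --pt "0 0 0 0.3 -0.3 -2.1 0" --pt "0 0 0 0.3 -0.3 -2.1 0" --pt "0 0 0 0.3 -0.3 -2.1 0"

```text
t: 10.77
ee_pos: [0.4955, -0.1191, 0.0645]
tcp_rot: [[0.201, 0.98, -0.001], [0.98, -0.201, 0.0], [0.0, -0.001, -1.0]]
contact_force: [-0.6, -0.2, -0.8]
width: 0.0004
```

servo_tool --pt "0 0 0 0 0 -0.1 0" --pt "0 0 0 0 0 -0.2 0" --pt "0 0 0 0 0 -0.3 0" --pt "0 0 0 0 0 -0.3 0"

```text
t: 11.1
ee_pos: [0.4957, -0.1192, 0.0618]
tcp_rot: [[0.201, 0.98, -0.0], [0.98, -0.201, 0.0], [0.0, -0.0, -1.0]]
contact_force: [0.7, -0.8, 1.0]
width: 0.0004
```

servo_tool --pt "0 0 0 0 0 -0.1 0" --pt "0 0 0 0 0 -0.2 0" --pt "0 0 0 0 0 -0.2 0"

```text
t: 11.35
ee_pos: [0.4956, -0.1191, 0.0597]
tcp_rot: [[0.201, 0.98, -0.0], [0.98, -0.201, 0.0], [0.0, -0.0, -1.0]]
contact_force: [-0.4, 0.3, -0.1]
width: 0.0004
```

servo_tool --pt "0 0 0 0 0 -0.1 0" --pt "0 0 0 0 0 -0.2 0" --pt "0 0 0 0 0 -0.3 0" --pt "0 0 0 0 0 -0.3 0"

```text
t: 11.68
ee_pos: [0.4958, -0.1192, 0.0568]
tcp_rot: [[0.201, 0.98, 0.0], [0.98, -0.201, -0.0], [-0.0, 0.0, -1.0]]
contact_force: [-1.7, 0.4, 1.3]
width: 0.0006
```

servo_tool --pt "0 0 0 0 0 -0.1 0" --pt "0 0 0 0 0 -0.2 0" --pt "0 0 0 0 0 -0.2 0"

```text
t: 11.93
ee_pos: [0.4958, -0.1192, 0.0549]
tcp_rot: [[0.201, 0.98, 0.0], [0.98, -0.201, -0.0], [-0.0, 0.0, -1.0]]
contact_force: [-0.1, 0.0, 1.7]
width: 0.0001
```

servo_tool --pt "0 0 0 0 0 -0.1 0" --pt "0 0 0 0 0 -0.2 0" --pt "0 0 0 0 0 -0.2 0"

```text
t: 12.18
ee_pos: [0.4958, -0.1192, 0.0528]
tcp_rot: [[0.201, 0.98, 0.0], [0.98, -0.201, -0.0], [-0.0, 0.0, -1.0]]
contact_force: [-0.5, 0.6, 2.6]
width: 0.0007
```

servo_tool --pt "0 0 0 0 0 -0.1 0" --pt "0 0 0 0 0 -0.1 0" --pt "0 0 0 0 0 -0.1 0"

```text
t: 12.43
ee_pos: [0.4959, -0.1192, 0.0523]
tcp_rot: [[0.201, 0.98, 0.0], [0.98, -0.201, -0.0], [-0.0, 0.0, -1.0]]
contact_force: [-1.0, 0.3, 4.0]
width: 0.0005
```

servo_tool --pt "0 0 0 0 0 -0.05 0" --pt "0 0 0 0 0 -0.05 0"

```text
t: 12.6
ee_pos: [0.4959, -0.1192, 0.0521]
tcp_rot: [[0.201, 0.98, -0.0], [0.98, -0.201, -0.0], [-0.0, -0.0, -1.0]]
contact_force: [-2.2, 1.1, 8.0]
width: 0.0005
```

servo_tool --pt "0 0 0 0 0 0.03 0" --pt "0 0 0 0 0 0.03 0"

```text
t: 12.77
ee_pos: [0.4959, -0.1193, 0.0523]
tcp_rot: [[0.201, 0.98, 0.0], [0.98, -0.201, -0.0], [-0.0, 0.0, -1.0]]
contact_force: [-2.0, 1.0, 6.0]
width: 0.0006
```

Firmly at the first stop with about 6 N. I'll hold for over a second.

servo_tool --pt "0 0 0 0 0 0 0" --pt "0 0 0 0 0 0 0" --pt "0 0 0 0 0 0 0" --pt "0 0 0 0 0 0 0" --pt "0 0 0 0 0 0 0" --pt "0 0 0 0 0 0 0" --pt "0 0 0 0 0 0 0" --pt "0 0 0 0 0 0 0" --pt "0 0 0 0 0 0 0" --pt "0 0 0 0 0 0 0"

```text
t: 13.6
ee_pos: [0.4959, -0.1192, 0.0522]
tcp_rot: [[0.201, 0.98, 0.0], [0.98, -0.201, -0.0], [-0.0, 0.0, -1.0]]
contact_force: [-0.6, 1.4, 5.9]
width: 0.0007
```

servo_tool --pt "0 0 0 0 0 0 0" --pt "0 0 0 0 0 0 0" --pt "0 0 0 0 0 0 0" --pt "0 0 0 0 0 0 0" --pt "0 0 0 0 0 0 0" --pt "0 0 0 0 0 0 0" --pt "0 0 0 0 0 0 0" --pt "0 0 0 0 0 0 0" --pt "0 0 0 0 0 0 0" --pt "0 0 0 0 0 0 0"

```text
t: 14.43
ee_pos: [0.4959, -0.1192, 0.0522]
tcp_rot: [[0.201, 0.98, 0.0], [0.98, -0.201, -0.0], [-0.0, 0.0, -1.0]]
contact_force: [-1.6, 1.1, 5.4]
width: 0.0004
```

servo_tool --pt "0 0 0 0 0 -0.15 0" --pt "0 0 0 0 0 -0.3 0" --pt "0 0 0 0 0 -0.45 0" --pt "0 0 0 0 0 -0.6 0" --pt "0 0 0 0 0 -0.6 0" --pt "0 0 0 0 0 -0.6 0"

```text
t: 14.93
ee_pos: [0.4961, -0.1193, 0.048]
tcp_rot: [[0.201, 0.98, -0.0], [0.98, -0.201, -0.0], [-0.0, -0.0, -1.0]]
contact_force: [-7.0, 2.9, 17.5]
width: 0.0003
```

At the hard bottom, with 17.5 N and 4.2 mm past the click. Releasing now.

servo_tool --pt "0 0 0 0 0 0 0" --pt "0 0 0 0 0 0 0" --pt "0 0 0 0 0 0.5 0" --pt "0 0 0 0 0 1.2 0" --pt "0 0 0 0 0 2.5 0" --pt "0 0 0 0 0 5 0" --pt "0 0 0 0 0 8 0" --pt "0 0 0 0 0 11 0" --pt "0 0 0 0 0 13 0" --pt "0 0 0 0 0 13 0"

```text
t: 15.77
ee_pos: [0.4992, -0.1206, 0.1807]
tcp_rot: [[0.201, 0.98, 0.009], [0.98, -0.201, -0.004], [-0.002, 0.01, -1.0]]
contact_force: [0.5, 0.2, 0.9]
width: 0.0003
```

servo_tool --pt "0 0 0 -2 -1 2 0" --pt "0 0 0 -4 -3 4 0" --pt "0 0 0 -6 -5 5 0" --pt "0 0 0 -6 -8 5 0" --pt "0 0 0 -6 -11 5 0" --pt "0 0 0 -6 -11 5 0" --pt "0 0 0 -6 -11 5 0"

```text
t: 16.35
ee_pos: [0.4349, -0.2297, 0.224]
tcp_rot: [[0.204, 0.979, -0.002], [0.979, -0.204, 0.002], [0.002, -0.002, -1.0]]
contact_force: [0.1, 0.3, -0.5]
width: 0.0006
```

```bash
python3 home.py 10; sed 's/dict(np.load(n+.0.npz.))/snap(n,n+"11")/' g.py > g2.py; python3 g2.py | grep -v disc; python3 -c "
from h import *
print(bot.read_state()['ee_pos'])"
```

```text
scene 751 [0.6669 0.1183] 0.0597 local mm [ 1.8 -3. ] tilt deg 0.3 z 0.0145
side 20 [0.6304 0.1548] 0.0192 local mm [-43.4  28.7] tilt deg 29.2 z 0.0151
scene bench z 0.0013402096839622568
V pts 282 z 0.02148514811308261
tin top 140 ((0.40328219532966614, 0.2313636839389801), 0.03596038371324539)
tape 152 ((0.6527721285820007, -0.03596086800098419), (0.056785836815834045, 0.03335198014974594), 46.079376220703125)
box 488 ((0.49998313188552856, -0.1460539996623993), (0.0843736007809639, 0.1340387612581253), 13.587489128112793)
proud 82
key 55 [ 0.49279016 -0.11713514] ((0.4935545325279236, -0.11765219271183014), 0.016815701499581337) 0.058477802402037704
lamp 27 [ 0.5086765  -0.17982939] ((0.5095649361610413, -0.18285593390464783), 0.014172898605465889) 0.05520962871619861
bolt 86 ((0.3994859457015991, 0.027966108173131943), (0.11292467266321182, 0.015302261337637901), 81.28407287597656)
side bench z 0.00046789306966182886
V pts 0 z nan
tin top 156 ((0.40505868196487427, 0.23254162073135376), 0.037879377603530884)
tape 25 ((0.6607983112335205, -0.04953606054186821), (0.05154915899038315, 0.014484846033155918), 53.31361389160156)
box 890 ((0.5011410713195801, -0.14702680706977844), (0.08411306142807007, 0.1300753355026245), 13.97536563873291)
proud 113
key 76 [ 0.489488   -0.11779664] ((0.49323341250419617, -0.11919625103473663), 0.01686282269656658) 0.057226411316130876
lamp 37 [ 0.5084047  -0.18788418] ((0.5094331502914429, -0.1850544661283493), 0.0133120222017169) 0.05383946008310081
bolt 131 ((0.39697256684303284, 0.02808809094130993), (0.11045761406421661, 0.018885111436247826), 86.67727661132812)
[ 0.43553999 -0.22788038  0.22471944]
  return _methods._mean(a, axis=axis, dtype=dtype,
  ret = ret.dtype.type(ret / rcount)
```

View pics/scene10.png

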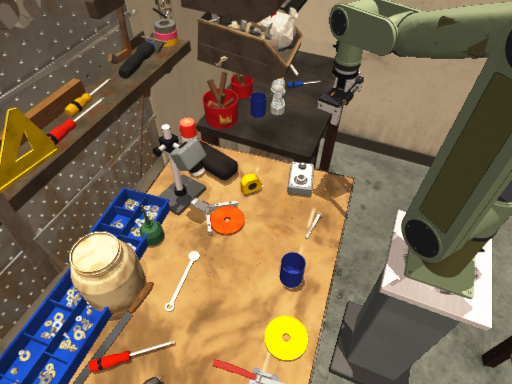

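View pics/side10.png

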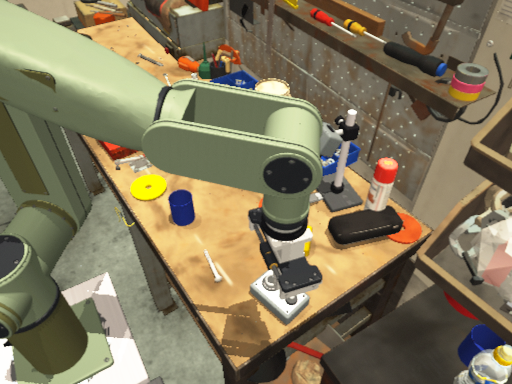

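The scene view shows the disc at (227,221) against both bars, with the tape, tin, bolt and wrench where they were. The key is back up at 57 mm and the robot is touching nothing.

```bash
python3 -c "
from h import *
s=bot.read_state();print(s['t'],s['contact_force'],s['qvel'].round(3));print(bot.finish_job())"
```

```text
16.55 [-0.0199993  -0.98642589 -0.25048303] [ 0.006 -0.006 -0.007 -0.002  0.001 -0.001]
the job is handed in; nothing more can be done
None
```

The disc is home in the V, its picture is taken, and the job was handed in at 16.6 s; no verdict was reported.

- **Pushing the disc:** I pushed the orange disc with two fingers round to the V's axis, then straight in. I stopped at about 9 N directed almost along the axis, which means both bars were carrying it.
- **Disc position:** Before the shot, both cameras put it flat (tilt 0.3° or less) and within about 2 mm of the V's origin. The last scene view read 1.8 mm into the V and 3 mm sideways. I put that down to noise, as the fitted radius was too large in that view and the disc looked unmoved. The arm hid the disc from the side camera in that last check, so only one view confirms it.
- **Shutter key:** I held the key at its first click, with the tool stopped at 52 mm and about 6 N, for 1.8 s or more. One reading on the way in reached 8 N, still under the 9 N of the second stage. I then pressed it to the hard bottom, 4.2 mm further at 17.5 N, and let it go; it sprang back to 57 mm.
- **Everything else:** The lamp button was not touched, and the tin, tape measure and bolt measured in place within camera noise. The wrench I checked only by eye, and it looked unmoved.

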